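Tip the empty bottle out of a twin-bay carrier

ROBOT

A 6-joint arm with a two-finger parallel gripper is mounted at the origin on a cart in front of the work surface, level with it; the furniture and walls round the work are solid. World frame = base frame: x ahead of the robot, y to its left, z up, the work surface at z = 0. Lengths are in m, angles in rad, forces in N, time in s.
With the tool pointing down it reaches from about 0.3 to 0.875 m from the base axis. Payload 6.4 kg.
Tool frame: the origin (TCP) lies midway between the tips of the shut fingers; the grasp point (between the pads) lies ctrl.grip_depth behind it (ctrl.grip_depth is the distance from the TCP to the grasp point, in m); x points along the fingers, y is the direction in which the jaws open and shut, and the axes are right-handed (so a half turn about x gives the same grasp; the last joint's range is limited). The gripper opens to 85 mm and grips with 20 to 120 N. Pads are 22 mm wide; open, the fingers measure 114 mm over their backs; the gripper's body (76 mm by 85 mm) begins 54 mm behind the grasp point. The pads swing forward as they close: fully open they stand 13 mm farther back than shut.
Start: joints at [1.08, 0.181, 1.607, -0, 1.354, -0.206], TCP at [0.162, 0.552, 0.231] pointing down, gripper open.
Joint ranges: [-2.99, 2.99], [-0.89, 2.07], [0.3, 2.58], [-1.14, 4.28], [0, 2.63], [-3.12, 3.12]. Speed limits (rad/s): [2.57, 2.57, 3.01, 3.14, 3.14, 3.14].

INTERFACE

Orientations are given as a unit quaternion [w, x, y, z].
In Python, from bench import ctrl gives the robot as it stands.
- The arm moves only by the shell command python3 -m creep 'ROWS'. ROWS is text: rows parted by semicolons, each of 7 numbers parted by spaces: the opening, from 0 (shut) to 1 (fully open), then the shift along the tool's x, y, z in cm, then the turn, a rotation vector about the tool's x, y, z in rad. In form: claw x y z ax ay az; .... A call has 1 to 10 rows; each row shifts and turns the pose as measured when the row begins, along the tool's axes as they then stand; what a row does not reach is not made up. A row lasts 1/8 s, in which the tool goes at most 62.5 mm and 10.7 degrees, less where a joint would pass 70% of its speed; a pose out of reach is approached as far as the arm can. A call with a gripper value outside its range is refused whole. The fingers move at their own pace and stop on an object; the grip force is fixed at half the most. Time passes only in rows, so rows that do not move let the fingers close. It gives the time, the measured TCP pose, the force and the opening at its end, in the units of the state.
- ctrl.get_obs(): the state, without advancing time (a new reading comes with each control period).
- ctrl.camera(name): name is "side" or "top"; returns (picture, depth): 420x560x3 uint8, blue, green, red; 420x560 float32, m along the optical axis (not along the pixel's ray), 0 where there is no reading.
- ctrl.calibration(name): a dict with "mtx" (3x3 intrinsics, pixels), "R" (3x3) and "t" (3): a world point X has camera coordinates R X + t. Camera axes: x right, y down, z forward; pixel columns grow to the right and rows downward; lengths in m; the calibration is good to about 2 mm. A picture is of the moment at which its call begins. calibration takes no time and is no camera call.
- ctrl.hand_in(): hands the job in, once; it reports no verdict.
Trained networks look in the newest picture that a camera, given by its name, has taken for a name from the list of things; names that differ only in an ending like _2 or _b are one class to them, and where a whole thing is asked for, a point or a joint stands for the part that bears it (a point fixed in the world has none). Each returns a list of dicts, best first, with "confidence" (0 to 1); they miss things now and then, are a little off and sometimes report something else, mostly with a low value. They report only what shows in the picture. A call takes as long as a camera call. They do not tell look-alikes from the thing itself.
- ctrl.find_in(query, camera): "rect" ([left, top, right, bottom] in pixels, round what is visible of it).
The state is a dict: "time_s": time; "q": joint angles; "dq": joint speeds; "joint_efforts": joint torques, N m; "eef_pos": TCP position; "eef_rot": TCP orientation; "wrist_force": force on the tool from outside, world axes, zero at the start; "torque": the same for the moment, N m; "opening": opening from 0.0 (shut) to 1.0 (fully open).
Only numpy, scipy, OpenCV 4.12 (cv2) and the standard library are available. Lean on these libraries where they do the work, as an engineer would, in place of code of your own. Each camera call takes 0.05 s, during which the arm holds its last target.

TASK

The blue twin-bay carrier with the yellow grip holds an empty white bottle in one bay and a purple-capped blood tube in the other. Take the carrier by its grip, tip the bottle out into the empty steel tray while the tube stays in its bay, and set the carrier back down upright about where it stood. Do not touch the bottle or the tube with the fingers.

Things in the scene. Friction and masses are not known exactly. Their poses are not given: they have to be found in the camera images.
- carrier: Blue carrier, 118 (own x) x 143 x 104 mm, 0.25 kg, loose. Origin: centre of underside. Divider at y=0; a bay each side (+y, -y). On the divider a yellow grip plate, 52 (x) x 14 (y) mm, 58 to 104 mm up. Bay floor 4 mm up, flat to |y|=43, then a 30 degree ramp rises to |y|=71, 20 mm up. Tipped 45 to 50 degrees about own x, round things roll out of the lower bay; the divider holds the other's.
- tray: Loose empty steel tray on the middle of the worktop, right of the carrier (not the tray farther right, which holds a tip box): 204 mm (own x) by 304 mm (own y), rim 22 mm high, floor 2 mm thick, walls 2 mm. Origin: centre of its underside; z up.
- bottle: Loose white plastic bottle with white cap, 21 mm diameter, 54 mm long, 14 g, lying in one bay of the carrier (either one) along the carrier's x, free to roll. Origin: centre of its base; own z runs along it to the cap. The like bottle standing upright on the worktop is not meant.
- tube: Loose blood tube with purple cap, 16 mm diameter, 78 mm long, lying in the carrier's other bay along the carrier's x, free to roll. Origin: centre of its closed round end; own z runs along it to the cap. The tubes in the rack are not meant.
Things that resemble listed ones, but are neither listed nor needed, are in the scene too. Leave any orange look-alike of the tube alone.

How it is judged:
By the outcome, as a careful person would: the job done as asked, in the order asked, and still so for the second after the job is handed in, with the robot touching nothing.
It also fails if it takes over 58 s, if anything falls off the work surface, if the arm or the gripper's body presses on something with over 40 N, if the wrist force passes 120 N, or if a joint passes its speed limit or range.

## Working session

There is one attempt and no reset: what is moved stays moved. The work goes in short steps, Python scripts to look and compute and a shell command to move; the robot and the scene stay as the last step left them, time stands still between calls to the robot, and variables do not carry over. Pictures are saved under pics/ and viewed, and the job is handed in when it is done.

```bash
mkdir -p pics; ls
python3 - <<'E'
from bench import ctrl
import cv2,numpy as np
for n in ("side","top"):
    p,d=ctrl.camera(n); cv2.imwrite(f"pics/{n}0.png",p); np.save(f"pics/{n}0.npy",d)
    c=ctrl.calibration(n); print(n,c)
    for q in ("carrier","tray","bottle","tube"):
        for r in ctrl.find_in(q,n): print(n,q,[round(float(v)) for v in r["rect"]],round(r["confidence"],2))
o=ctrl.get_obs(); print(o, ctrl.grip_depth)
E
```

```text
pics
side {'mtx': array([[502.29000221,   0.        , 277.81847235],
       [  0.        , 502.29000221, 213.65721573],
       [  0.        ,   0.        ,   1.        ]]), 'R': array([[ 0.96836181, -0.2495189 , -0.00396486],
       [-0.14543475, -0.55136654, -0.82148869],
       [ 0.20279086,  0.79607491, -0.57021102]]), 't': array([-0.43890452,  0.10630578,  1.15642498])}
side carrier [260, 165, 321, 214] 0.94
side tray [302, 218, 434, 321] 0.76
side bottle [274, 198, 299, 204] 0.61
top {'mtx': array([[488.88824314,   0.        , 284.90551315],
       [  0.        , 488.88824314, 211.70435727],
       [  0.        ,   0.        ,   1.        ]]), 'R': array([[-1.75218057e-02, -9.99846118e-01, -8.52384790e-04],
       [-9.98290494e-01,  1.75420742e-02, -5.57527234e-02],
       [ 5.57590967e-02, -1.25960752e-04, -9.98444243e-01]]), 't': array([0.01953795, 0.46545174, 1.01176985])}
top carrier [194, 156, 266, 222] 0.78
top tray [297, 95, 452, 198] 0.68
top tray [238, 181, 250, 208] 0.51
top bottle [236, 181, 247, 209] 0.65
top tube [171, 243, 187, 279] 0.77
top tube [210, 172, 220, 209] 0.66
{'time_s': 0.5, 'q': array([ 1.07970072e+00,  1.80825652e-01,  1.60704536e+00, -8.80221157e-06,
        1.35377601e+00, -2.06306749e-01]), 'dq': array([-7.56174058e-04, -2.75269313e-04, -7.87505546e-04,  3.46561772e-05,
       -2.62811624e-03, -1.26856482e-03]), 'joint_efforts': array([-1.75937468e-03, -4.44445574e+01, -3.51364195e+01, -3.25013698e-04,
        1.93983062e-03, -2.57595715e-06]), 'eef_pos': array([0.16153675, 0.55183909, 0.23125206]), 'eef_rot': array([ 0.69994656,  0.10032838,  0.69995398, -0.10036659]), 'wrist_force': array([-0.16689098,  1.09042203, -0.52185219]), 'torque': array([-0.04699234, -0.01295883,  0.03132746]), 'opening': 1.0009403242266754} 0.0187
```

View pics/side0.png

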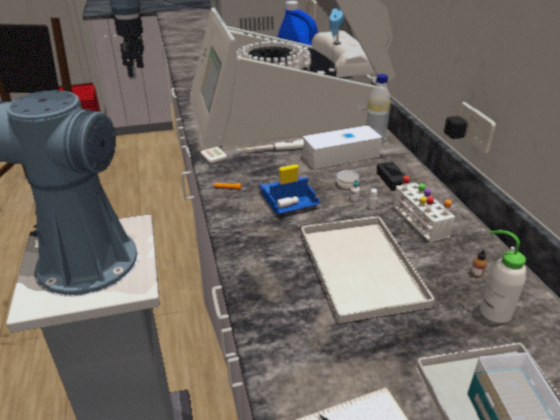

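View pics/top0.png

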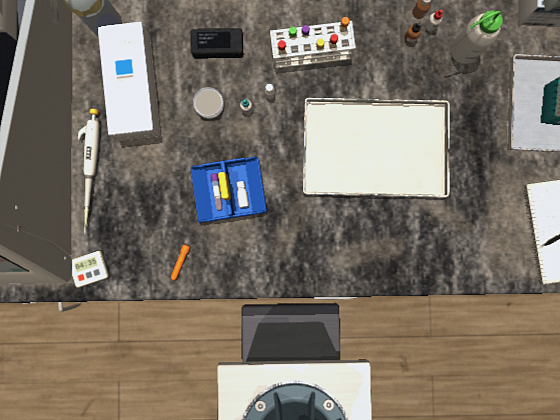

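Run:
```python
import cv2
a=cv2.imread("pics/top0.png")[140:300,150:290];cv2.imwrite("pics/topcrop.png",cv2.resize(a,None,fx=3.6,fy=3.6,interpolation=2))
a=cv2.imread("pics/side0.png")[130:330,230:460];cv2.imwrite("pics/sidecrop.png",cv2.resize(a,None,fx=3,fy=3,interpolation=2))
```

```text
(no output)
```

View pics/topcrop.png

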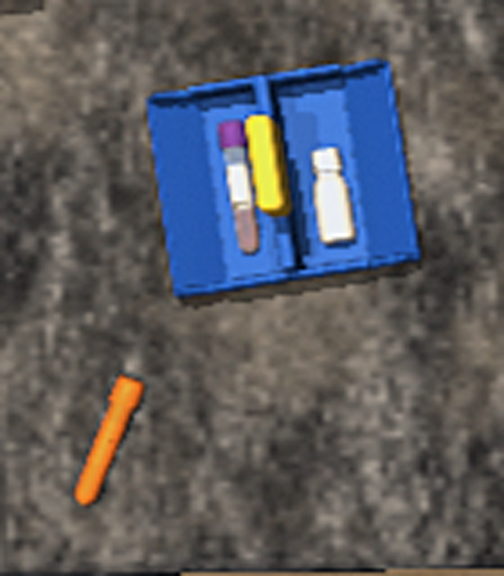

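View pics/sidecrop.png

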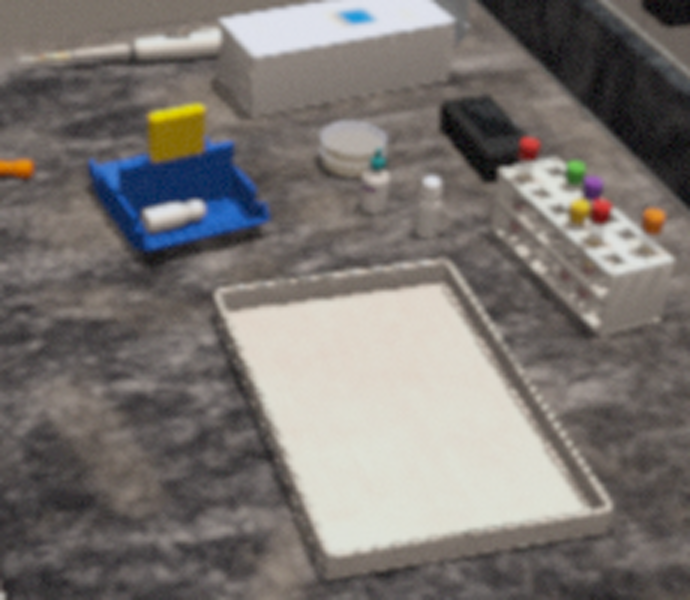

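The top view shows the carrier at (229,190), with the purple-capped tube in its left bay at (215,190) and the white bottle in its right bay at (241,194). The empty tray is at (376,147). Look-alikes, none of them the target:
- orange tube at (181,262)
- upright white bottle at (269,88)
- teal-capped bottle at (246,103)
- rack tubes around (313,40)
- tip-box tray at (540,100)

The crops confirm that the blue carrier with the yellow grip is the right one.

```bash
cat > h.py <<'E'
import numpy as np,cv2
from bench import ctrl
def cloud(n,d):
    c=ctrl.calibration(n);K=c["mtx"];v,u=np.indices(d.shape)
    P=np.stack([(u-K[0,2])/K[0,0]*d,(v-K[1,2])/K[1,1]*d,d],-1)
    return (P-c["t"])@c["R"]
def rect(xy):
    r=cv2.minAreaRect(np.float32(xy*1000));return r,cv2.boxPoints(r).round()
E
python3 - <<'E'
from h import *
for n in ("top","side"):
    p=cv2.imread(f"pics/{n}0.png");d=np.load(f"pics/{n}0.npy");W=cloud(n,d)
    hsv=cv2.cvtColor(p,cv2.COLOR_BGR2HSV);H,S,V=cv2.split(hsv)
    box=np.zeros(d.shape,bool)
    if n=="top": box[150:230,185:275]=1; tb=np.zeros(d.shape,bool);tb[90:205,295:455]=1
    else: box[160:218,255:325]=1; tb=np.zeros(d.shape,bool);tb[215:325,298:436]=1
    ok=d>0
    y=box&(H>20)&(H<35)&(S>150)&ok; P=W[y];print(n,"yellow",len(P),"z",np.percentile(P[:,2],[5,50,95]).round(3))
    t=P[P[:,2]>.095]; print(" yellow top",len(t),t.mean(0).round(4),rect(t[:,:2]))
    b=box&(H>100)&(H<125)&(S>150)&ok;P=W[b];print(" blue",len(P),"z",np.percentile(P[:,2],[2,50,98]).round(3),rect(P[:,:2]))
    w=box&(S<60)&(V>150)&ok;P=W[w];print(" white",len(P),P.mean(0).round(4),rect(P[:,:2]))
    P=W[tb&ok];print(" tray floor z",np.median(P[:,2]).round(4)); 
    R=P[(P[:,2]>.015)&(P[:,2]<.03)];print(" rim",len(R),rect(R[:,:2]))
E
```

```text
top yellow 233 z [0.069 0.103 0.106]
 yellow top 187 [0.514  0.1292 0.1035] (((514.2184448242188, 129.77435302734375), (50.46115493774414, 13.277806282043457), 7.886002063751221), array([[488., 133.],
       [490., 120.],
       [540., 127.],
       [538., 140.]], dtype=float32))
 blue 3130 z [0.001 0.01  0.059] (((514.818359375, 129.66749572753906), (118.38641357421875, 143.87867736816406), 8.118175506591797), array([[446., 193.],
       [466.,  50.],
       [584.,  67.],
       [563., 209.]], dtype=float32))
 white 373 [0.5059 0.1148 0.0189] (((506.66845703125, 96.30008697509766), (59.14647674560547, 128.9354705810547), 3.784838914871216), array([[473., 159.],
       [481.,  30.],
       [540.,  34.],
       [532., 163.]], dtype=float32))
 tray floor z 0.0021
 rim 1078 (((598.764892578125, -180.8248291015625), (303.5860595703125, 204.9888916015625), 87.6994857788086), array([[ 490., -328.],
       [ 695., -337.],
       [ 707.,  -33.],
       [ 502.,  -25.]], dtype=float32))
side yellow 279 z [0.062 0.083 0.101]
 yellow top 70 [0.5144 0.1257 0.0995] (((514.5438232421875, 127.700149
[... 187 characters left out ...]
-0.002  0.02   0.056] (((526.3410034179688, 129.17514038085938), (143.01025390625, 147.10704040527344), 7.246030330657959), array([[446., 193.],
       [465.,  47.],
       [607.,  65.],
       [588., 211.]], dtype=float32))
 white 119 [0.5062 0.0949 0.0156] (((507.606689453125, 87.43022155761719), (94.71563720703125, 58.94108963012695), 84.74032592773438), array([[474.,  43.],
       [533.,  38.],
       [541., 132.],
       [483., 137.]], dtype=float32))
 tray floor z -0.0011
 rim 951 (((663.240234375, -183.6100616455078), (308.82818603515625, 334.4456481933594), 87.86732482910156), array([[ 490., -332.],
       [ 825., -344.],
       [ 836.,  -36.],
       [ 502.,  -23.]], dtype=float32))
```

```bash
cat >> h.py <<'E'
from scipy.spatial.transform import Rotation as Ro
def Rm(o=None):
    o=o or ctrl.get_obs(); return Ro.from_quat(np.roll(o["eef_rot"],-1))
def go(p,R):
    """remaining shift (tool cm) and rotvec (tool, rad) to world TCP p, rotation R"""
    o=ctrl.get_obs();r=Rm(o);print("t",o["time_s"],"tcp",o["eef_pos"].round(4),"F",o["wrist_force"].round(1),"open",round(o["opening"],3))
    print("shift cm",(r.inv().apply(np.array(p)-o["eef_pos"])*100).round(2),"rotvec",(r.inv()*R).as_rotvec().round(3), "q",o["q"].round(2))
def pose(yaw_deg,tip_deg=0):
    # tool x down, tool y along +- carrier y ; tip>0 : -y side goes down
    a=np.deg2rad(yaw_deg);s=SY
    y=np.array([-np.sin(a),np.cos(a),0])*s;x=np.array([0,0,-1.]);z=np.cross(x,y)
    cx=np.array([np.cos(a),np.sin(a),0])
    return Ro.from_rotvec(cx*np.deg2rad(tip_deg))*Ro.from_matrix(np.stack([x,y,z],1))
SY=1
E
python3 - <<'E'
import h;from h import *
print(Rm().as_matrix().round(3))
for s in(1,-1):
    h.SY=s; go([.514,.129,.14],pose(8))
E
```

```text
[[-0.     0.281  0.96 ]
 [-0.     0.96  -0.281]
 [-1.    -0.    -0.   ]]
t 0.5 tcp [0.1615 0.5518 0.2313] F [-0.2  1.1 -0.5] open 1.001
shift cm [  9.13 -30.68  45.71] rotvec [-0.424 -0.     0.   ] q [ 1.08  0.18  1.61 -0.    1.35 -0.21]
t 0.5 tcp [0.1615 0.5518 0.2313] F [-0.2  1.1 -0.5] open 1.001
shift cm [  9.13 -30.68  45.71] rotvec [2.717 0.    0.   ] q [ 1.08  0.18  1.61 -0.    1.35 -0.21]
```

```bash
python3 -m creep '1 0 0 0 -0.14 0 0; 1 0 0 0 -0.14 0 0; 1 0 0 0 -0.14 0 0; 1 0 -2 1.3 0 0 0; 1 0 -4.5 2.8 0 0 0; 1 0 -4.5 2.8 0 0 0; 1 0 -4.5 2.8 0 0 0; 1 0 -4.5 2.8 0 0 0; 1 0 -4.5 2.8 0 0 0; 1 0 -4.5 2.8 0 0 0'
python3 - <<'E'
from h import *
go([.514,.129,.14],pose(8))
E
```

```text
time_s: 1.75
eef_pos: [0.3886, 0.2879, 0.2323]
eef_rot: [0.706, -0.055, 0.704, 0.057]
wrist_force: [1.5, 0.2, 0.7]
opening: 1.004
t 1.75 tcp [0.3886 0.2879 0.2323] F [1.5 0.2 0.7] open 1.004
shift cm [  9.22 -17.68   9.86] rotvec [ 0.018  0.004 -0.002] q [ 0.39 -0.03  1.83  0.    1.34 -1.34]
```

```bash
python3 -m creep '1 1 -4 2.3 0.018 0 0; 1 2 -4 2.3 0 0 0; 1 2 -4 2.3 0 0 0; 1 2 -3 1.7 0 0 0; 1 1 -2 1 0 0 0; 1 0 0 0 0 0 0'
python3 - <<'E'
from h import *
go([.514,.129,.14],pose(8))
E
```

```text
time_s: 2.5
eef_pos: [0.5151, 0.1248, 0.1521]
eef_rot: [0.709, -0.045, 0.702, 0.048]
wrist_force: [0.4, 0.1, 0.2]
opening: 1.002
t 2.5 tcp [0.5151 0.1248 0.1521] F [0.4 0.1 0.2] open 1.002
shift cm [ 1.21  0.42 -0.07] rotvec [-0.007  0.009 -0.003] q [ 0.01  0.16  1.8   0.    1.17 -1.69]
```

```bash
python3 -m creep '1 0.5 0.4 0 -0.007 0.009 -0.003; 1 1.5 0 0 0 0 0; 1 0 0 0 0 0 0'
python3 - <<'E'
from h import *
go([.5143,.1295,.066],pose(8))
p,d=ctrl.camera("top");cv2.imwrite("pics/t1.png",p)
p2,d=ctrl.camera("side")
a=cv2.resize(p[130:250,160:300],None,fx=3.5,fy=3.5);b=cv2.resize(p2[90:230,220:360],None,fx=3,fy=3)
cv2.imwrite("pics/c1.png",np.hstack([b,cv2.resize(a,(380,420))]))
E
```

```text
time_s: 2.88
eef_pos: [0.5136, 0.1311, 0.1315]
eef_rot: [0.705, -0.05, 0.705, 0.05]
wrist_force: [-0.5, 0.1, 0.2]
opening: 1.001
t 2.875 tcp [0.5136 0.1311 0.1315] F [-0.5  0.1  0.2] open 1.001
shift cm [ 6.55 -0.17  0.04] rotvec [ 0.002  0.    -0.001] q [ 0.03  0.2   1.81  0.    1.14 -1.69]
```

View pics/c1.png

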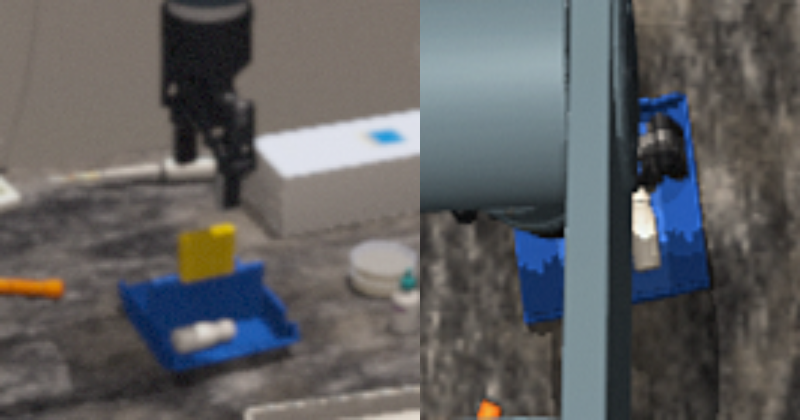

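The open fingers are above the yellow grip, one on each side (side crop around (207,150)), and the bottle is undisturbed. I'll descend and close.

```bash
python3 -m creep '1 1.5 -0.15 0 0 0 0; 1 2 0 0 0 0 0; 1 2 0 0 0 0 0; 1 1 0 0 0 0 0; 1 0 0 0 0 0 0'
python3 - <<'E'
from h import *
go([.5143,.1295,.066],pose(8))
E
```

```text
time_s: 3.6
eef_pos: [0.5154, 0.1297, 0.0648]
eef_rot: [0.707, -0.05, 0.704, 0.05]
wrist_force: [-0.2, -0.4, 0.2]
opening: 1.001
t 3.6 tcp [0.5154 0.1297 0.0648] F [-0.2 -0.4  0.2] open 1.001
shift cm [-0.12 -0.01 -0.11] rotvec [ 0.003  0.004 -0.   ] q [ 0.02  0.3   1.84  0.    1.   -1.69]
```

```bash
python3 -m creep '0.6 -0.1 0 0 0 0 0; 0.3 0 0 0 0 0 0; 0 0 0 0 0 0 0; 0 0 0 0 0 0 0; 0 0 0 0 0 0 0; 0 0 0 0 0 0 0; 0 0 0 0 0 0 0'
python3 -m creep '0 -0.5 0 0 0 0 0; 0 -1 0 0 0 0 0; 0 -1.5 0 0 0 0 0'
python3 - <<'E'
from h import *
go([.5143,.1295,.17],pose(8))
p2,d=ctrl.camera("side")
cv2.imwrite("pics/c2.png",cv2.resize(p2[90:230,220:360],None,fx=4,fy=4))
E
```

```text
time_s: 4.47
eef_pos: [0.517, 0.1299, 0.068]
eef_rot: [0.708, -0.05, 0.702, 0.05]
wrist_force: [0.0, 0.6, -0.3]
opening: 0.158
time_s: 4.85
eef_pos: [0.5146, 0.1298, 0.0976]
eef_rot: [0.706, -0.05, 0.704, 0.051]
wrist_force: [0.2, 0.2, -2.6]
opening: 0.157
t 4.85 tcp [0.5146 0.1298 0.0976] F [ 0.2  0.2 -2.6] open 0.157
shift cm [-7.24 -0.02 -0.01] rotvec [ 0.003  0.003 -0.   ] q [ 0.02  0.24  1.83  0.    1.07 -1.69]
```

View pics/c2.png

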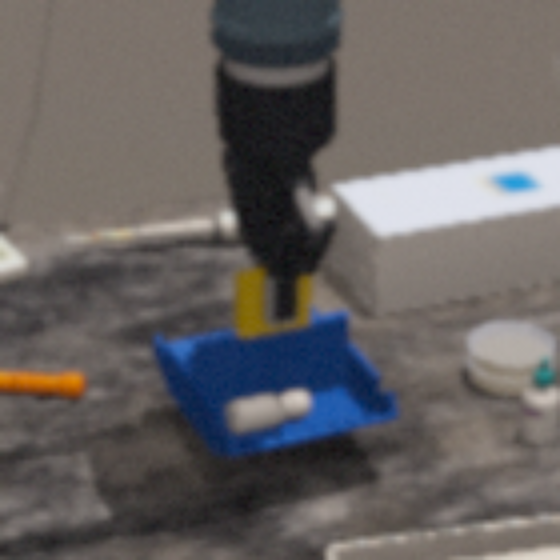

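The carrier is held and lifted level, with the bottle in its near bay (side crop around (270,410)). I'll raise it and carry it over the tray.

```bash
python3 -m creep '0 -2 0 0 0 0 0; 0 -2.5 0 0 0 0 0; 0 -2 0 0 0 0 0; 0 -1 0 0 0 0 0; 0 0 -1 0.15 0 0 0; 0 0 -2 0.3 0 0 0; 0 0 -3 0.45 0 0 0; 0 0 -3 0.45 0 0 0; 0 0 -3 0.45 0 0 0; 0 0 -3 0.45 0 0 0'
python3 - <<'E'
from h import *
go([.593,-.13,.172],pose(8))
E
```

```text
time_s: 6.15
eef_pos: [0.5587, -0.0205, 0.1759]
eef_rot: [0.707, -0.051, 0.704, 0.052]
wrist_force: [-0.4, 0.0, -4.5]
opening: 0.158
t 6.15 tcp [ 0.5587 -0.0205  0.1759] F [-0.4  0.  -4.5] open 0.158
shift cm [  0.4  -11.33   1.8 ] rotvec [ 0.007  0.004 -0.001] q [-0.25  0.2   1.7   0.    1.24 -1.97]
```

```bash
python3 -m creep '0 0.1 -3 0.5 0 0 0; 0 0.1 -2.5 0.4 0.03 0 0; 0 0 -2 0.3 0.05 0 0; 0 0 -1.5 0.2 0.05 0 0; 0 0 -0.7 0.2 0.04 0 0; 0 0 0 0 0.01 0 0'
python3 - <<'E'
from h import *
go([.593,-.13,.172],pose(-2.3))
go([.593,-.13,.172],pose(-2.3,28))
p2,d=ctrl.camera("side")
cv2.imwrite("pics/c3.png",cv2.resize(p2[90:330,220:460],None,fx=2.4,fy=2.4))
E
```

```text
time_s: 6.9
eef_pos: [0.5842, -0.1222, 0.1687]
eef_rot: [0.706, 0.018, 0.708, -0.016]
wrist_force: [0.4, 0.1, -3.5]
opening: 0.156
t 6.9 tcp [ 0.5842 -0.1222  0.1687] F [ 0.4  0.1 -3.5] open 0.156
shift cm [-0.33 -0.73  0.91] rotvec [-0.008 -0.003 -0.003] q [-0.41  0.29  1.6   0.    1.25 -1.93]
t 6.9 tcp [ 0.5842 -0.1222  0.1687] F [ 0.4  0.1 -3.5] open 0.156
shift cm [-0.33 -0.73  0.91] rotvec [-0.009 -0.001  0.486] q [-0.41  0.29  1.6   0.    1.25 -1.93]
```

View pics/c3.png

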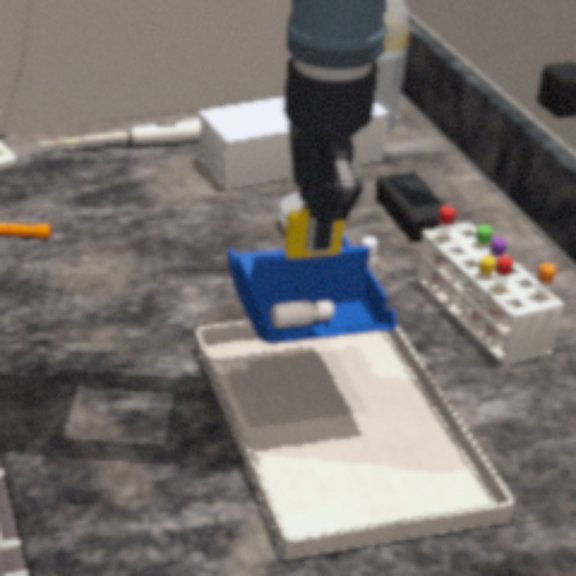

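The carrier is over the tray's left half with the bottle still in the bay (crop around (303,313)). I'll start tipping.

```bash
python3 -m creep '0 -0.2 -0.4 0.4 0 0 0.05; 0 -0.2 -0.3 0.4 0 0 0.08; 0 0 0 0 0 0 0.08; 0 0 0 0 0 0 0.08; 0 0 0 0 0 0 0.08; 0 0 0 0 0 0 0.05'
python3 - <<'E'
from h import *
go([.593,-.13,.125],pose(-2.3,28))
go([.593,-.13,.125],pose(-2.3,48))
E
```

```text
time_s: 7.7
eef_pos: [0.5926, -0.1228, 0.1745]
eef_rot: [0.693, 0.165, 0.688, 0.14]
wrist_force: [0.5, 0.4, -3.5]
opening: 0.155
t 7.7 tcp [ 0.5926 -0.1228  0.1745] F [ 0.5  0.4 -3.5] open 0.155
shift cm [ 4.18 -2.74  0.07] rotvec [ 0.003 -0.002  0.054] q [-0.6   0.41  1.5   0.37  1.48 -2.21]
t 7.7 tcp [ 0.5926 -0.1228  0.1745] F [ 0.5  0.4 -3.5] open 0.155
shift cm [ 4.18 -2.74  0.07] rotvec [ 0.003 -0.002  0.403] q [-0.6   0.41  1.5   0.37  1.48 -2.21]
```

```bash
python3 -m creep '0 1 -0.7 0 0 0 0.01; 0 1.5 -1 0 0 0 0.02; 0 1.2 -0.8 0 0 0 0.02; 0 0.5 -0.3 0 0 0 0.02; 0 0 0 0 0 0 0.02; 0 0 0 0 0 0 0.02'
python3 - <<'E'
from h import *
go([.593,-.13,.125],pose(-2.3,48))
p2,d=ctrl.camera("side")
cv2.imwrite("pics/c4.png",cv2.resize(p2[130:330,260:460],None,fx=2.8,fy=2.8))
E
```

```text
time_s: 8.45
eef_pos: [0.592, -0.1281, 0.1199]
eef_rot: [0.683, 0.203, 0.678, 0.18]
wrist_force: [-0.5, -0.7, -3.0]
opening: 0.152
t 8.45 tcp [ 0.592  -0.1281  0.1199] F [-0.5 -0.7 -3. ] open 0.152
shift cm [-0.53  0.11  0.11] rotvec [ 0.004 -0.005  0.289] q [-0.65  0.53  1.5   0.44  1.47 -2.31]
```

View pics/c4.png

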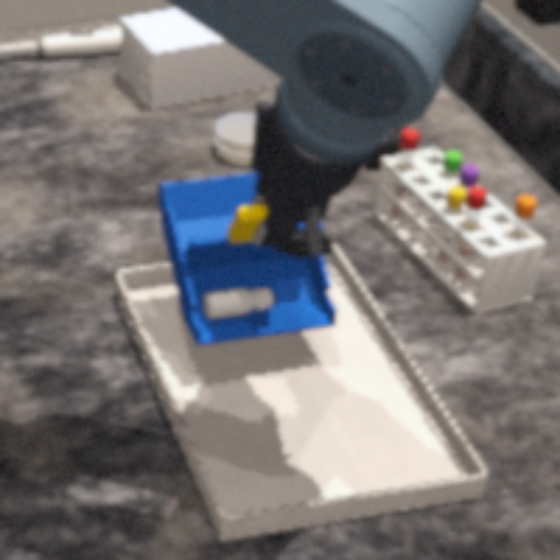

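Tipped about 31°, the bottle is resting at the foot of the ramp (crop around (240,302)), above the tray. I'll tip on slowly.

```bash
python3 -m creep '0 -0.3 0.1 0 0 0 0.03; 0 -0.2 0 0 0 0 0.03; 0 0 0 0 0 0 0.04; 0 0 0 0 0 0 0.04; 0 0 0 0 0 0 0.04; 0 0 0 0 0 0 0.04; 0 0 0 0 0 0 0.03; 0 0 0 0 0 0 0.02; 0 0 0 0 0 0 0'
python3 - <<'E'
from h import *
go([.593,-.13,.125],pose(-2.3,48))
p2,d=ctrl.camera("side")
cv2.imwrite("pics/c5.png",cv2.resize(p2[130:330,260:460],None,fx=2.8,fy=2.8))
E
```

```text
time_s: 9.62
eef_pos: [0.5925, -0.1317, 0.1254]
eef_rot: [0.651, 0.299, 0.641, 0.276]
wrist_force: [-0.2, -0.5, -3.7]
opening: 0.158
t 9.625 tcp [ 0.5925 -0.1317  0.1254] F [-0.2 -0.5 -3.7] open 0.158
shift cm [0.15 0.08 0.04] rotvec [ 0.004 -0.004  0.   ] q [-0.73  0.66  1.41  0.61  1.67 -2.4 ]
```

View pics/c5.png

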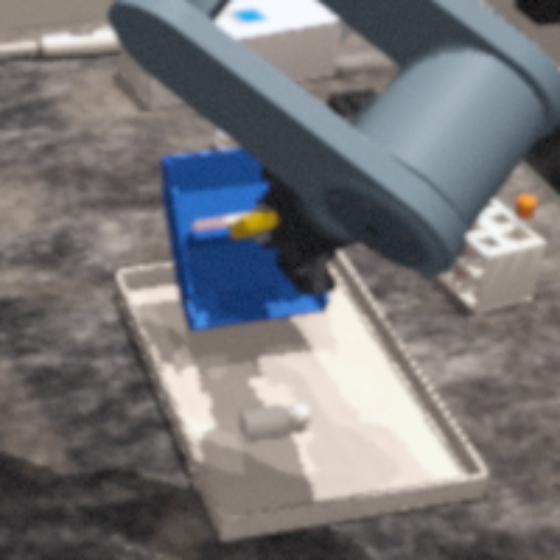

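The bottle lies in the tray (crop (272,420)) and the tube is held against the divider in the upper bay. I'll tip back upright while rising.

```bash
python3 -m creep '0 -0.7 0.7 0 0 0 -0.03; 0 -0.7 0.7 0 0 0 -0.07; 0 -0.8 0.6 0 0 0 -0.09; 0 -0.9 0.5 0 0 0 -0.1; 0 -1 0.4 0 0 0 -0.1; 0 -1 0.2 0 0 0 -0.1; 0 0 0 0 0 0 -0.1; 0 0 0 0 0 0 -0.1; 0 0 0 0 0 0 -0.08; 0 0 0 0 0 0 -0.04'
python3 - <<'E'
from h import *
go([.593,-.13,.175],pose(-2.3))
p2,d=ctrl.camera("side")
cv2.imwrite("pics/c6.png",cv2.resize(p2[130:330,260:460],None,fx=2.8,fy=2.8))
E
```

```text
time_s: 10.92
eef_pos: [0.594, -0.135, 0.2029]
eef_rot: [0.713, 0.009, 0.701, -0.015]
wrist_force: [-0.2, -0.3, -3.2]
opening: 0.156
t 10.925 tcp [ 0.594  -0.135   0.2029] F [-0.2 -0.3 -3.2] open 0.156
shift cm [ 2.78  0.52 -0.16] rotvec [0.007 0.017 0.008] q [-0.42  0.27  1.56 -0.    1.29 -1.96]
```

View pics/c6.png

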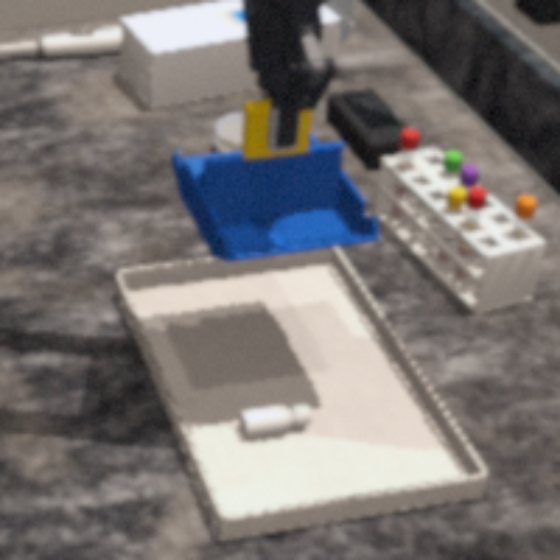

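```bash
python3 -m creep '0 0.5 0 0 -0.04 0.017 0.008; 0 0.5 0 0 -0.05 0 0; 0 0.5 1 0 -0.05 0 0; 0 0.5 2 -0.3 -0.04 0 0; 0 0.5 3 -0.5 0 0 0; 0 0 3 -0.5 0 0 0; 0 0 3 -0.5 0 0 0; 0 0 3 -0.5 0 0 0; 0 0 3 -0.5 0 0 0; 0 0 3 -0.5 0 0 0'
python3 - <<'E'
from h import *
go([.5155,.1298,.0685],pose(8))
E
```

```text
time_s: 12.22
eef_pos: [0.5239, 0.0844, 0.1815]
eef_rot: [0.706, -0.055, 0.704, 0.059]
wrist_force: [-1.4, -0.7, -3.0]
opening: 0.153
t 12.225 tcp [0.5239 0.0844 0.1815] F [-1.4 -0.7 -3. ] open 0.153
shift cm [11.32  4.57 -0.14] rotvec [ 0.022  0.003 -0.005] q [-0.07  0.13  1.77  0.01  1.24 -1.8 ]
```

```bash
python3 -m creep '0 0 1.8 -0.1 0.02 0 0; 0 0.5 1 0 0 0 0; 0 1.5 0.4 0 0 0 0; 0 2 0 0 0 0 0; 0 2 0 0 0 0 0; 0 1 0 0 0 0 0; 0 0 0 0 0 0 0'
python3 - <<'E'
from h import *
go([.5155,.1298,.0685],pose(8))
E
```

```text
time_s: 13.1
eef_pos: [0.5133, 0.1213, 0.106]
eef_rot: [0.705, -0.05, 0.705, 0.055]
wrist_force: [-0.4, 0.2, -2.8]
opening: 0.155
t 13.1 tcp [0.5133 0.1213 0.106 ] F [-0.4  0.2 -2.8] open 0.155
shift cm [3.75 0.78 0.34] rotvec [ 0.009 -0.    -0.007] q [ 0.    0.23  1.83  0.01  1.09 -1.72]
```

```bash
python3 -m creep '0 0.5 0.5 0.2 0.009 0 -0.007; 0 1 0.3 0.1 0 0 0; 0 1 0 0 0 0 0; 0 0.4 0 0 0 0 0; 0 0 0 0 0 0 0'
python3 - <<'E'
from h import *
go([.5155,.1298,.0685],pose(8))
E
```

```text
time_s: 13.72
eef_pos: [0.5165, 0.1303, 0.0762]
eef_rot: [0.706, -0.049, 0.704, 0.049]
wrist_force: [-0.8, 0.5, -3.1]
opening: 0.157
t 13.725 tcp [0.5165 0.1303 0.0762] F [-0.8  0.5 -3.1] open 0.157
shift cm [ 0.77 -0.03 -0.11] rotvec [-0.001  0.002  0.001] q [ 0.02  0.28  1.83 -0.    1.03 -1.68]
```

```bash
python3 -m creep '0 0.4 0 0 0 0 0; 0 0.2 0 0 0 0 0; 0 0.2 0 0 0 0 0; 0 0 0 0 0 0 0'
python3 - <<'E'
from h import *
go([.5155,.1298,.0685],pose(8))
E
```

```text
time_s: 14.22
eef_pos: [0.5172, 0.1301, 0.0683]
eef_rot: [0.707, -0.049, 0.704, 0.049]
wrist_force: [-0.9, -0.0, -3.3]
opening: 0.159
t 14.225 tcp [0.5172 0.1301 0.0683] F [-0.9 -0.  -3.3] open 0.159
shift cm [-0.02 -0.01 -0.17] rotvec [-0.001  0.004  0.001] q [ 0.02  0.3   1.83 -0.    1.01 -1.68]
```

```bash
python3 -m creep '0 0.15 0 0 0 -0.004 0; 0 0 0 0 0 0 0'; python3 -m creep '0 0.1 0 0 0 0 0; 0 0 0 0 0 0 0'
```

```text
time_s: 14.48
eef_pos: [0.5176, 0.1302, 0.0682]
eef_rot: [0.709, -0.049, 0.702, 0.049]
wrist_force: [-0.3, 0.7, -4.5]
opening: 0.154
time_s: 14.72
eef_pos: [0.5179, 0.1302, 0.0679]
eef_rot: [0.709, -0.049, 0.702, 0.049]
wrist_force: [-0.6, 0.7, -2.5]
opening: 0.153
```

```bash
python3 -m creep '0 0.2 0 0 0 0.009 0; 0 0.2 0 0 0 0 0';python3 - <<'E'
from h import *
go([.5155,.1298,.0685],pose(8))
p2,d=ctrl.camera("side")
cv2.imwrite("pics/c7.png",cv2.resize(p2[90:230,220:360],None,fx=4,fy=4))
E
```

```text
time_s: 14.98
eef_pos: [0.5183, 0.1303, 0.0682]
eef_rot: [0.705, -0.05, 0.706, 0.049]
wrist_force: [-12.1, -1.5, 20.1]
opening: 0.162
t 14.975 tcp [0.5183 0.1303 0.0682] F [-12.1  -1.5  20.1] open 0.162
shift cm [-0.03 -0.01 -0.28] rotvec [-0.    -0.     0.002] q [ 0.03  0.3   1.83 -0.    1.01 -1.68]
```

View pics/c7.png

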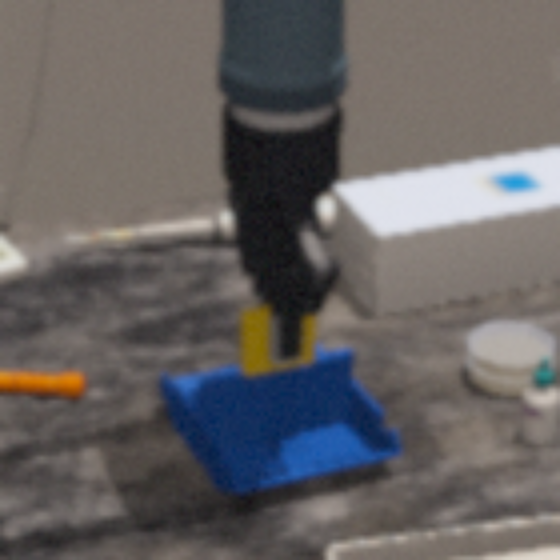

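It is on the worktop (20 N of contact). I'll ease the pressure, open and rise.

```bash
python3 -m creep '0 -0.05 0 0 0 0 0; 0.3 0 0 0 0 0 0; 0.6 0 0 0 0 0 0; 0.8 0 0 0 0 0 0; 0.8 0 0 0 0 0 0; 0.8 0 0 0 0 0 0'
python3 -m creep '0.8 -1 0 0 0 0 0; 0.8 -2 0 0 0 0 0; 0.8 -3 0 0 0 0 0; 0.8 -4 0 0 0 0 0; 0.8 -4 0 0 0 0 0; 0.8 -4 0 0 0 0 0; 1 0 4 -3 0 0 0; 1 0 5 -4 0 0 0; 1 0 5 -4 0 0 0; 1 0 5 -4 0 0 0'
python3 -m creep '1 0 5 -4 0 0 0; 1 0 5 -3 0 0 0; 1 0 5 -2 0 0 0; 1 0 0 0 0 0 0; 1 0 0 0 0 0 0'
python3 - <<'E'
from h import *
for n in ("side","top"):
    p,d=ctrl.camera(n);cv2.imwrite(f"pics/{n}9.png",p);W=cloud(n,d)
    if n=="top":
        H,S,V=cv2.split(cv2.cvtColor(p,cv2.COLOR_BGR2HSV))
        box=np.zeros(d.shape,bool);box[140:240,175:285]=1
        P=W[box&(H>100)&(H<125)&(S>150)&(d>0)];print(rect(P[:,:2])[0],np.percentile(P[:,2],[2,50,98]))
        cv2.imwrite("pics/t9.png",cv2.resize(p[90:290,150:460],None,fx=2.5,fy=2.5))
E
```

```text
time_s: 15.78
eef_pos: [0.5194, 0.1302, 0.0689]
eef_rot: [0.706, -0.05, 0.705, 0.048]
wrist_force: [0.4, 0.4, 0.0]
opening: 0.8
time_s: 17.02
eef_pos: [0.347, 0.2968, 0.2613]
eef_rot: [0.709, -0.046, 0.702, 0.046]
wrist_force: [0.4, 0.4, 0.5]
opening: 1.002
time_s: 17.65
eef_pos: [0.233, 0.4375, 0.2649]
eef_rot: [0.711, -0.047, 0.7, 0.05]
wrist_force: [1.1, 0.1, -0.3]
opening: 1.004
((515.7417602539062, 129.3153076171875), (117.24081420898438, 143.8876953125), 7.899501323699951) [0.001239   0.00859629 0.05946155]
```

View pics/t9.png

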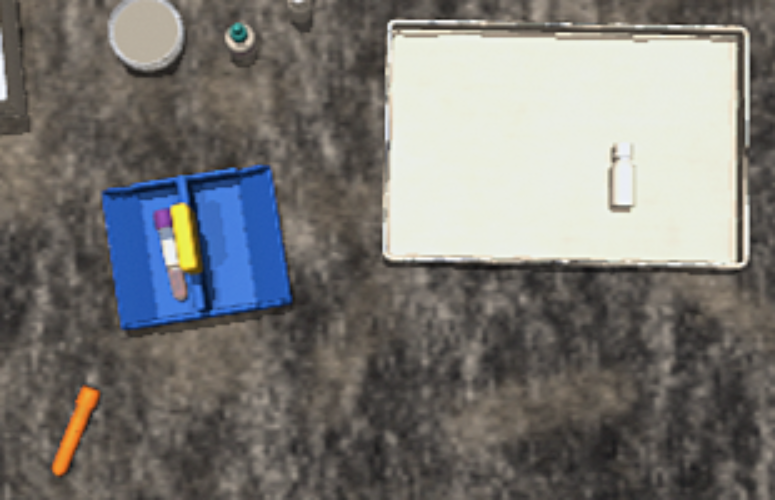

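View pics/side9.png

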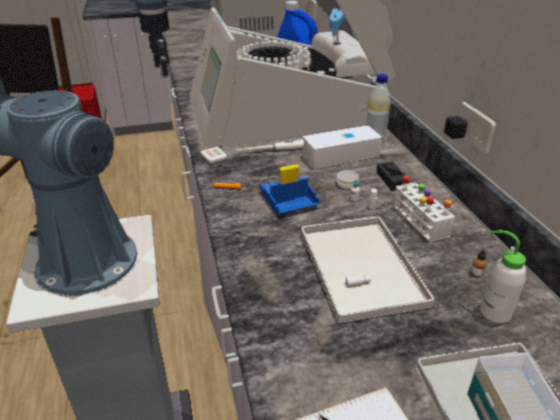

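The pictures show the carrier back upright at its old place, the tube in its left bay and the bottle lying in the tray. The arm is clear of everything.

```bash
python3 -c "
from bench import ctrl
print(ctrl.hand_in())"
```

```text
the job is handed in; nothing more can be done
None
```

The bottle is in the steel tray, the tube is still in its bay, and the carrier is back upright where it stood; the job is handed in. I took the carrier by its yellow grip, tipped it about 48° over the tray, then set it down and moved the arm clear, at about 18 s of the 58 s allowed.

- **Final pictures:** both cameras show the bottle lying in the tray. In the top view the tube is in its bay.
- **Carrier position:** it measures (0.516, 0.129) m at 7.9°, against (0.515, 0.130) m at 8.1° before, so it moved about 1 mm.
- **Forces:** the highest wrist reading I saw was about 23 N, at set-down. I eased it before opening the fingers. The fingers closed only on the grip.
- **Disagreement:** while I lowered the carrier, the height reading stopped changing before the wrist force showed contact. I pressed on in small steps until contact registered.

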